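Hook the tape measure on the board's end, draw it out and lock it

ROBOT

A 6-joint arm with a two-finger parallel gripper is mounted at the origin on a cart in front of the work surface, level with it; the furniture and walls round the work are solid. World frame = base frame: x ahead of the robot, y to its left, z up, the work surface at z = 0. Lengths are in mm, angles in rad, forces in N, time in s.
With the tool pointing down it reaches from about 150 to 775 mm from the base axis. Payload 6.1 kg.
Tool frame: the origin (TCP) lies at the very end of the fingers, on their centre line; the grasp point (between the pads) lies 19 mm behind it; z points along the fingers, y is the line along which they close (so a half turn about z gives the same grasp; the last joint's range is limited). The gripper opens to 85 mm and grips with 20 to 120 N. Pads are 22 mm wide; open, the fingers measure 114 mm over their backs; the gripper's body (76 mm by 85 mm) begins 54 mm behind the grasp point. The pads swing forward as they close: fully open they stand 13 mm farther back than shut.
Start: joints at [1.283, 0.126, -0.04, 1.405, 0, 1.571], TCP at [149.011, 503.392, 204.095] pointing down, gripper open.
Joint ranges: [-2.72, 2.72], [-0.95, 1.95], [-1.27, 1.35], [-1.78, 2.02], [-1.46, 1.47], [-3.14, 3.14]. Speed limits (rad/s): [2.39, 2.39, 3.01, 3.14, 3.14, 3.14].

INTERFACE

Orientations are given as a rotation vector (axis times angle).
In Python, from station import bot, vision, job gives the robot as it stands. The module is installed in compiled form; this text tells all that it offers.
- The arm moves only by the tool send_rows, never from a script. Its argument "deltas" is a list that holds one entry, the list of rows, each a list of 7 numbers: the shift along the tool's x, y, z in units of 0.04 m (1.0 is 0.04 m), then the turn, a rotation vector about the tool's x, y, z in units of 8 degrees (1.0 is 8 degrees), then the opening, from -1 (shut) to 1 (fully open). A call has 1 to 12 rows; each row shifts and turns the commanded pose from where the row before left it, along the tool's axes as they then stand; what a row does not reach is not made up. A row lasts 1/10 s, in which the tool goes at most 50 mm and 8.59 degrees, less where a joint would pass 70% of its speed; a pose out of reach is approached as far as the arm can. A call with a number of a shift or a turn outside -1 to 1 is refused whole. A call with a gripper value outside its range is refused whole. The fingers move at their own pace and stop on an object; "newtons" is the grip in N (left out, the last holds). Time passes only in rows, so rows that do not move let the fingers close. It gives the time, the measured TCP pose, the force, the opening and the grip force at its end, in the units of the state.
- bot.observe(): the state, without advancing time (a new reading comes with each control period).
- vision.snapshot(name): name is "side" or "top" or "wrist"; returns the picture (384x512x3 uint8, red, green, blue); there is no depth.
- vision.camera_info(name): a dict with "intrinsics" (3x3 intrinsics, pixels), "dist" ([k1, k2, p1, p2, k3] as OpenCV has them; the pictures are not rectified), "rvec" (rotation vector, rad) and "tvec" (3), from world to camera coordinates, as OpenCV has them; the wrist camera has in their place "hand_eye" (4x4, takes a point from camera to tool coordinates, whose origin is the TCP and whose axes are the flange's). Camera axes: x right, y down, z forward; pixel columns grow to the right and rows downward; lengths in mm; the calibration is good to about 2 mm. A picture is of the moment at which its call begins: read the wrist's pose just before it. camera_info takes no time and is no camera call.
- job.hand_in(): hands the job in; it is judged then, once.
The state is a dict: "time": time; "joint_pos": joint angles; "qvel": joint speeds; "joint_efforts": joint torques, N m; "tcp_pos": TCP position; "orientation": TCP orientation; "contact_force": force on the tool from outside, world axes, zero at the start; "ft_torque": the same for the moment, N m; "gripper_width": finger opening in mm; "grasp_force": force on a finger pad.
Only numpy, scipy, OpenCV 4.12 (cv2) and the standard library are available. Lean on these libraries where they do the work, as an engineer would, in place of code of your own. Each camera call takes 0.05 s, during which the arm holds its last target. There are 200 camera calls.

TASK

Take the yellow and black tape measure from the grey tin and hook its steel end over the blue-painted end of the board. Draw the case back along the middle of the board against the spring until the front of the case is at the pencil line, stand it down on the board there, pointing straight at the blue end, and then press the red lock button on top fully down so that the blade stays out, hooked and taut. Leave the other things on the bench alone.

Things in the scene. Friction and masses are not known exactly. Their poses are not given: they have to be found in the camera images.
- tape: Tape measure standing on its sole: yellow case with black rubber, 76 long (x) x 36 thick (y) x 62 mm high, about 0.6 kg. Origin: centre of its underside; blade comes out along +x. Grasp across the 36 mm near mid-length. Starts on a grey tin (29 high, 120 mm across, fixed), its hook overhanging the rim. Stood on the board unlocked, its weight holds it against the spring.
- tape_hook (a point): Lower edge of the steel hook at the blade's end, middle of its inner face (toward the case). The hook is 20 mm wide, 3 thick and hangs to 12 mm below the underside of the case. With the blade run in, the inner face is 30 mm ahead of the case's front (68 mm ahead of the tape's origin). Axes as the tape's.
- tape_front (a point): Foot of the case's front face, in the middle, where the blade comes out: 38 mm ahead of the tape's origin, at the height of its underside.
- blade (a joint): How far the blade is drawn out of the case (m): 0 run in, 0.14 fully out. A spring of 1.4 to 2 N pulls it back in.
- lock (a joint): Red lock button on the case's top, 24 x 20 mm (m): 0 up (free), 0.008 fully down (blade clamped); it clamps in the last 1 mm. Needs about 3 N to move and stays where it is left.
- tape_lock (a point): Centre of the lock button's top: 8 mm ahead of the tape's origin and, while up, 74 mm above the case's underside.
- board: Pale timber offcut, 250 long (x) x 90 wide (y) x 24 mm thick, screwed to the bench. Origin: centre of its underside; +x points to the blue-painted end. A dark pencil line crosses it 130 mm from the blue end.
- board_end (a point): Middle of the top edge of the board's blue-painted end (125 mm from the origin along the board's x, 24 mm above the bench).
- board_line (a point): Middle of the pencil line, on the board's top, 130 mm back from the blue end.
- masking_roll: Bystander: roll of cream masking tape lying flat, 104 mm across, 24 high.
- pencil: Bystander: red pencil, 159 long, 8 mm thick.

How it is judged:
By the outcome, as a careful person would: the job done as asked, in the order asked, and still so for the second after the job is handed in, with the robot touching nothing.
It also fails if it takes over 45 s, if anything falls off the work surface, if the arm or the gripper's body presses on something with over 40 N, if the wrist force passes 120 N, or if a joint passes its speed limit or range.

## Working session

There is one attempt and no reset: what is moved stays moved. The work goes in short steps, Python scripts to look and compute and a tool call to move; the robot and the scene stay as the last step left them, time stands still between calls to the robot, and variables do not carry over. Pictures are saved under pics/ and viewed, at most 10 in all, crops included, and the job is handed in when it is done.

Besides the shell and the picture viewer there is one more tool, called after "Emit:" as name(argument=value, ...) on one line, values as JSON. send_rows: Moves the arm, as the interface text tells. Its arguments: {"type":"object","properties":{"deltas":{"type":"array","items":{"type":"array","items":{"type":"array","items":{"type":"number"}}}},"newtons":{"type":"number"}},"required":["deltas"]}

```bash
mkdir -p pics
cat > h.py <<'E'
import numpy as np, cv2
from station import bot, vision, job
from scipy.spatial.transform import Rotation as R
def snap(n,f):
    im=vision.snapshot(n); cv2.imwrite(f'pics/{f}.png',cv2.cvtColor(im,cv2.COLOR_RGB2BGR)); return im
def cam(n,state=None):
    c=vision.camera_info(n); K=np.array(c['intrinsics']);d=np.array(c['dist'])
    if 'rvec' in c:
        Rm=R.from_rotvec(np.ravel(c['rvec'])).as_matrix(); t=np.ravel(c['tvec'])
        return K,d,Rm.T,-Rm.T@t
    T=np.eye(4);T[:3,:3]=R.from_rotvec(state['orientation']).as_matrix();T[:3,3]=state['tcp_pos']
    T=T@np.array(c['hand_eye']); return K,d,T[:3,:3],T[:3,3]
def ray(C,px):
    K,d,Rw,o=C
    p=cv2.undistortPoints(np.array(px,float).reshape(-1,1,2),K,d).reshape(-1,2)
    return o,(np.c_[p,np.ones(len(p))]@Rw.T)
def onz(C,px,z):
    o,v=ray(C,px); return o+v*((z-o[2])/v[:,2])[:,None]
def proj(C,P):
    K,d,Rw,o=C
    return cv2.projectPoints(np.array(P,float).reshape(-1,3),cv2.Rodrigues(Rw.T)[0],-Rw.T@o,K,d)[0].reshape(-1,2)
E
python3 - <<'E'
from h import *
s=bot.observe(); print(s)
a=snap('top','top0');b=snap('side','side0')
for n in('top','side'): print(n,cam(n)[3].round(),cam(n)[2][:,2].round(2))
print(vision.camera_info('wrist'))
E
```

```text
{'time': 0.0, 'joint_pos': array([ 1.28298540e+00,  1.26380229e-01, -4.06300431e-02,  1.40539521e+00,
       -8.60891456e-06,  1.57079533e+00]), 'qvel': array([-2.21112576e-03, -3.69191703e-04, -2.75948615e-04, -1.04145481e-03,
        1.06742686e-04,  2.14645547e-05]), 'joint_efforts': array([-1.55752405e-03, -4.35910964e+01,  3.52925456e+01,  1.70859281e-02,
       -1.92756515e-04, -1.15250796e-06]), 'tcp_pos': array([148.89552468, 502.96409247, 203.31829792]), 'orientation': array([-4.50500008e-01, -3.10889876e+00,  2.50329632e-03]), 'contact_force': array([-0.24383954,  0.08119402,  0.71499655]), 'ft_torque': array([ 0.00051574,  0.02402621, -0.03765178]), 'grasp_force': 0.0, 'gripper_width': 85.57018217493878}
top [ 407.   17. 1225.] [ 0.12 -0.01 -0.99]
side [239. 865. 586.] [ 0.29 -0.83 -0.48]
{'intrinsics': array([[316.70550949,   0.        , 259.78392898],
       [  0.        , 316.70550949, 193.49050705],
       [  0.        ,   0.        ,   1.        ]]), 'dist': array([-0.0161037,  0.       ,  0.       ,  0.       ,  0.       ]), 'hand_eye': array([[-9.64160899e-05, -9.61594010e-01, -2.74475774e-01,
         7.05020718e+01],
       [ 9.99999992e-01, -7.06993274e-05, -1.03586699e-04,
         9.02905521e-01],
       [ 8.02030964e-05, -2.74475782e-01,  9.61594009e-01,
        -1.70515294e+02],
       [ 0.00000000e+00,  0.00000000e+00,  0.00000000e+00,
         1.00000000e+00]])}
```

View pics/top0.png

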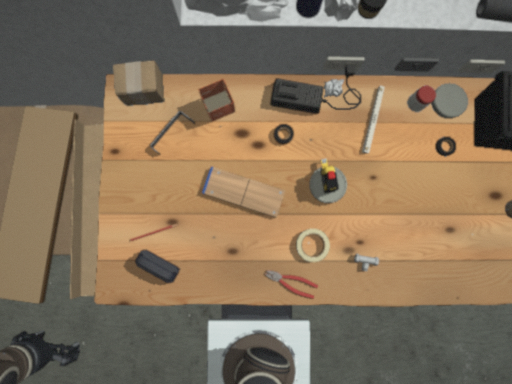

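View pics/side0.png

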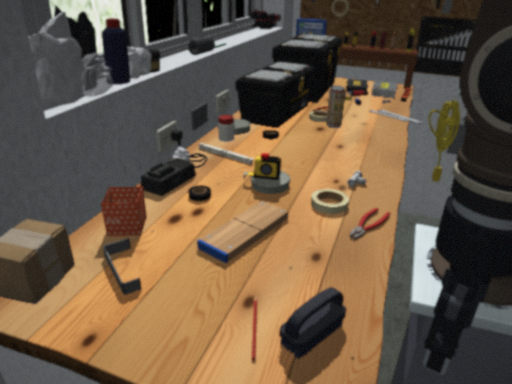

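The top view shows the board with its blue end near (207,181), its near end near (280,205), and the tin with the tape at (327,183). In the side view the blue end is near (215,250) and the tape near (267,168). I'll take rough positions from these, then go look with the wrist camera.

Run:
```python
from h import *
C=cam('top')
print('blue',onz(C,[[211,169],[203,193],[283,189],[275,216]],24).round())
print('tin',onz(C,[[327,185],[310,185],[346,185]],29).round())
print('tape top',onz(C,[[331,187],[324,163],[333,177]],95).round())
s=bot.observe();print(R.from_rotvec(s['orientation']).as_matrix().round(2))
```

```text
blue [[625. 151.  24.]
 [548. 175.  24.]
 [562. -78.  24.]
 [476. -53.  24.]]
tin [[ 574. -218.   29.]
 [ 574. -164.   29.]
 [ 575. -279.   29.]]
tape top [[ 559. -217.   95.]
 [ 632. -197.   95.]
 [ 589. -224.   95.]]
[[-0.96  0.28 -0.  ]
 [ 0.28  0.96 -0.  ]
 [-0.   -0.   -1.  ]]
```

Run:
```python
import cv2
a=cv2.imread('pics/top0.png')[140:230,190:360]
cv2.imwrite('pics/c0.png',cv2.resize(a,None,fx=4.6,fy=4.6,interpolation=cv2.INTER_CUBIC))
```

```text
(no output)
```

View pics/c0.png

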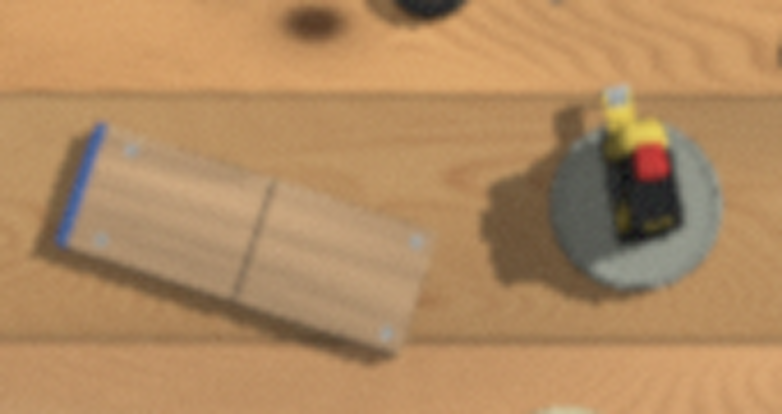

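Emit:
send_rows(deltas=[[[-0.5, -0.3, 0, 0, 0, 0, 1], [-1, -0.6, 0, 0, 0, 0, 1], [-1, -0.6, 0, 0, 0, 0, 1], [-1, -0.6, 0, 0, 0, 0, 1], [-1, -0.6, 0, 0, 0, 0, 1], [-1, -0.6, 0, 0, 0, 0, 1], [-1, -0.6, 0, 0, 0, 0, 1], [-1, -0.6, 0, 0, 0, 0, 1], [-1, -0.6, 0, 0, 0, 0, 1], [-1, -0.6, 0, 0, 0, 0, 1], [-1, -0.6, 0, 0, 0, 0, 1], [-1, -0.6, 0, 0, 0, 0, 1]]])

```text
time: 1.3
tcp_pos: [512.6, 106.4, 203.8]
orientation: [-0.451, -3.109, 0.0]
contact_force: [0.9, 1.0, 0.8]
gripper_width: 85.5
grasp_force: 0.0
```

Emit:
send_rows(deltas=[[[-1, -0.6, 0, 0, 0, 0, 1], [-0.5, -0.3, 0, 0, 0, 0, 1], [0, 0, 0, 0, 0, 0, 1], [0, 0, 0, 0, 0, 0, 1]]])

```text
time: 1.7
tcp_pos: [558.8, 56.3, 203.4]
orientation: [-0.452, -3.107, 0.0]
contact_force: [1.0, -0.2, -0.8]
gripper_width: 85.0
grasp_force: 0.0
```

Run:
```python
from h import *
import pickle
s=bot.observe(); print(s['time'],s['tcp_pos'],s['joint_pos'].round(2),np.abs(s['qvel']).max())
a=snap('wrist','w1'); pickle.dump(s,open('s1.pkl','wb'))
hsv=cv2.cvtColor(a,cv2.COLOR_RGB2HSV)
m=cv2.inRange(hsv,(105,90,40),(130,255,255))
n,l,st,c=cv2.connectedComponentsWithStats(m)
for i in range(1,n):
    if st[i,4]>40: print(st[i],c[i])
```

```text
1.7 [558.75034959  56.34249017 203.38264781] [0.1  0.2  0.04 1.42 0.   0.39] 0.026695313344392
[352 127  16  80 520] [360.22884615 166.15961538]
```

View pics/w1.png

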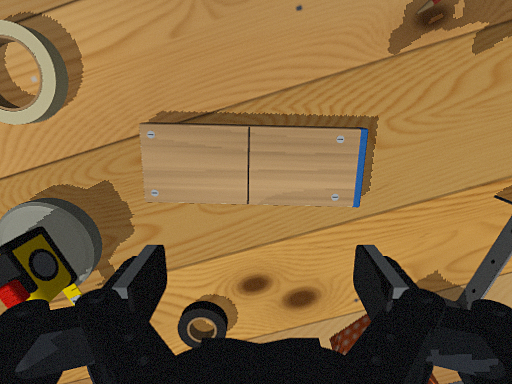

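The wrist view shows the board: blue end from (367,128) to (358,207), pencil line near column 249, rows 127–203, near end near column 143. The tape on its tin is at lower left. Now I'll fit lines to these.

Run:
```python
from h import *
import pickle
s=pickle.load(open('s1.pkl','rb'));C=cam('wrist',s)
a=cv2.imread('pics/w1.png');hsv=cv2.cvtColor(a,cv2.COLOR_BGR2HSV)
m=cv2.inRange(hsv,(105,90,40),(130,255,255))
B=[];
for r in range(133,202):
    c=np.flatnonzero(m[r]); B.append([c.max()+.5,r])
g=cv2.cvtColor(a,cv2.COLOR_BGR2GRAY).astype(float)
L=[]
for r in range(135,198):
    w=g[r,241:258]; w=np.clip(np.median(w)-w-15,0,None)
    if w.sum()>0: L.append([241+(w*np.arange(17)).sum()/w.sum(),r])
T=[];Bo=[]
for c in list(range(165,240))+list(range(256,330)):
    d=g[110:140,c]; T.append([c,110.5+np.argmax(np.diff(d))])
    d=g[192:222,c]; Bo.append([c,192.5+np.argmax(np.abs(np.diff(g[192:222,c])))])
f={}
for k,v in dict(B=B,L=L,T=T,Bo=Bo).items():
    P=onz(C,v,24)[:,:2].astype(np.float32)
    x=cv2.fitLine(P,cv2.DIST_HUBER,0,.01,.01).ravel(); f[k]=x
    print(k,'heading',np.degrees(np.arctan2(x[1],x[0])).round(2),'pt',x[2:].round(1), 'rms',np.std((P-x[2:])@[-x[1],x[0]]).round(2))
h=lambda p,q:(lambda s_:p[2:]+p[:2]*s_[0])(np.linalg.solve(np.c_[p[:2],-q[:2]],q[2:]-p[2:]))
bt,bb,lt,lb=h(f['B'],f['T']),h(f['B'],f['Bo']),h(f['L'],f['T']),h(f['L'],f['Bo'])
print('width',np.linalg.norm(bt-bb),np.linalg.norm(lt-lb)); e=(bt+bb)/2;l=(lt+lb)/2
print('end',e,'line',l,'dist',np.linalg.norm(e-l),np.degrees(np.arctan2(*(e-l)[::-1])))
print(proj(C,[[565,-218,95]]))
```

```text
B heading -18.17 pt [592.1 168.9] rms 0.35
L heading -18.02 pt [552.7  45.2] rms 0.1
T heading 71.98 pt [509.7  57.5] rms 1.19
Bo heading 72.15 pt [593.6  26.9] rms 5.96
width 88.876305 89.27267
end [592.58813 168.75143] line [552.60986   45.232864] dist 129.8272 72.0652
[[ -4.04243891 266.36981619]]
```

Emit:
send_rows(deltas=[[[-0.3, -0.93, 0, 0, 0, 0, 1], [-0.3, -0.93, 0, 0, 0, 0, 1], [-0.3, -0.93, 0, 0, 0, 0, 1], [-0.3, -0.93, 0, 0, 0, 0, 1], [-0.3, -0.93, 0, 0, 0, 0, 1], [-0.3, -0.93, 0, 0, 0, 0, 1], [-0.3, -0.93, 0, 0, 0, 0, 1], [0, 0, 0, 0, 0, -0.9, 1], [0, 0, 0, 0, 0, -0.9, 1], [0, 0, 0, 0, 0, -0.9, 1], [0, 0, 0, 0, 0, -0.9, 1], [0, 0, 0, 0, 0, 0, 1]]])

```text
time: 2.95
tcp_pos: [565.5, -215.4, 204.5]
orientation: [-0.34, 3.123, 0.0]
contact_force: [0.3, -0.2, 0.0]
gripper_width: 85.3
grasp_force: 0.0
```

Run:
```python
from h import *
import pickle
s=bot.observe(); print(s['time'],s['tcp_pos'],s['joint_pos'].round(2),np.abs(s['qvel']).max())
a=snap('wrist','w2'); pickle.dump(s,open('s2.pkl','wb'))
Rm=R.from_rotvec(s['orientation']).as_matrix();print(Rm.round(4),np.degrees(np.arctan2(Rm[1,0],Rm[0,0])))
hsv=cv2.cvtColor(a,cv2.COLOR_RGB2HSV)
m=cv2.inRange(hsv,(0,150,90),(8,255,255))
n,l,st,c=cv2.connectedComponentsWithStats(m)
for i in range(1,n):
    if st[i,4]>40: print(st[i],c[i],onz(cam('wrist',s),c[i],29+74))
```

```text
2.95 [ 565.53640418 -215.35769893  204.47933678] [-0.36  0.28  0.15  1.44  0.   -0.58] 0.1075850203657416
[[-9.765e-01 -2.154e-01  2.000e-04]
 [-2.154e-01  9.765e-01  1.000e-04]
 [-2.000e-04  1.000e-04 -1.000e+00]] -167.56158623829924
[241 203  22  26 467] [251.15417559 216.08993576] [[ 595.40872848 -215.60211477  103.        ]]
```

View pics/w2.png

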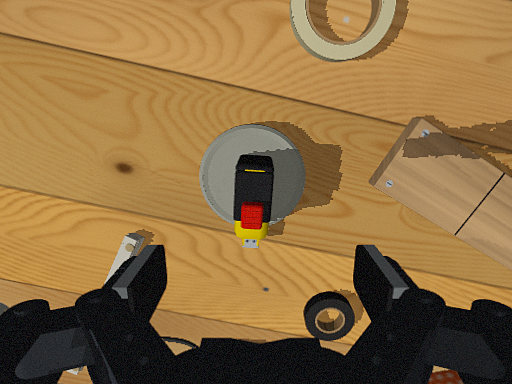

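The wrist view shows the tape on the tin nearly aligned with the tool: rear end near (254,157), red button at (251,216), yellow nose and silver hook near (250,243). I'll zoom in on it.

Run:
```python
import cv2
a=cv2.imread('pics/w2.png')[145:260,200:305]
cv2.imwrite('pics/c2.png',cv2.resize(a,None,fx=5,fy=5,interpolation=cv2.INTER_NEAREST))
```

```text
(no output)
```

View pics/c2.png

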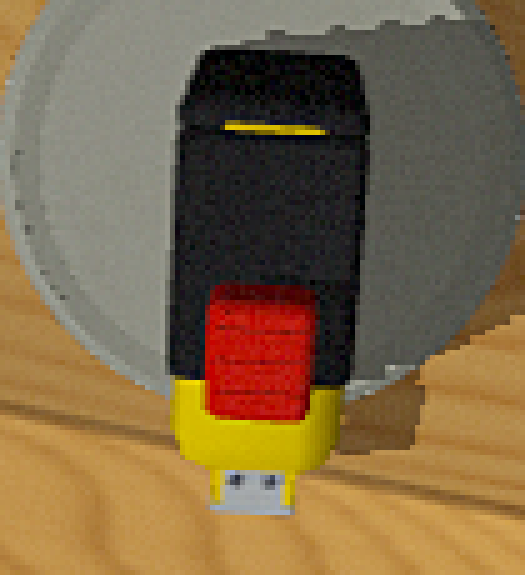

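```bash
cat > m2.py <<'E'
from h import *
import pickle
s=pickle.load(open('s2.pkl','rb'));C=cam('wrist',s)
f=lambda *p:[[200+x/5-.5,145+y/5-.5] for x,y in p]
def show(n,px,z):
    P=onz(C,px,z)[:,:2];print(n,z,P.round(1).tolist());return P
b=show('button',f((205,300),(316,300),(205,420),(308,420)),103)
print('btn centre',b.mean(0),'len',np.linalg.norm(b[2]-b[0]),'wid',np.linalg.norm(b[1]-b[0]))
e=show('case L/R rear, L/R front',f((178,135),(368,135),(168,380),(353,380)),91)
r=(e[0]+e[1])/2;q=(e[2]+e[3])/2
print('wid',np.linalg.norm(e[0]-e[1]),np.linalg.norm(e[2]-e[3]),'head',[np.degrees(np.arctan2(*(v)[::-1])) for v in(e[2]-e[0],e[3]-e[1],q-r)])
bc=b.mean(0);hd=np.radians(15)
show('front top',f((255,468)),91);show('rear top',f((272,130)),91);show('rear foot',f((283,50)),29)
show('hook',f((211,512),(295,512)),35);show('hook',f((211,512),(295,512)),17)
g=show('tin',f((10,150),(522,150)),29)
E
python3 m2.py
```

```text
button 103 [[586.6, -227.3], [582.3, -207.7], [609.4, -222.7], [605.3, -204.1]]
btn centre [ 595.91687039 -215.45618143] len 23.260860323485634 wid 20.02746643037633
case L/R rear, L/R front 91 [[560.6, -238.3], [553.1, -204.4], [607.9, -230.9], [600.2, -196.4]]
wid 34.7518817945825 35.37211781232911 head [np.float64(8.915797665034532), np.float64(9.657195011451968), np.float64(9.286346655395677)]
front top 91 [[622.1, -210.9]]
rear top 91 [[556.0, -221.7]]
rear foot 29 [[550.8, -221.5]]
hook 35 [[660.0, -215.0], [655.7, -195.8]]
hook 17 [[668.6, -214.3], [664.1, -194.0]]
tin 29 [[585.9, -276.4], [561.3, -164.6]]
```

Emit:
send_rows(deltas=[[[0, 0, 0, 0, 0, 0.4, 1], [-0.55, -0.11, 0, 0, 0, 0, 1], [0, 0, 0.5, 0, 0, 0, 1], [0, 0, 0.9, 0, 0, 0, 1], [0, 0, 0.9, 0, 0, 0, 1], [0, 0, 0.7, 0, 0, 0, 1], [0, 0, 0.5, 0, 0, 0, 1], [0, 0, 0, 0, 0, 0, 1], [0, 0, 0, 0, 0, 0, 1]]])

```text
time: 3.9
tcp_pos: [588.1, -217.2, 64.7]
orientation: [0.248, -3.132, -0.0]
contact_force: [-0.4, 0.8, 0.4]
gripper_width: 85.3
grasp_force: 0.0
```

Run:
```python
from h import *
import pickle
s=bot.observe(); print(s['time'],s['tcp_pos'],s['contact_force'])
Rm=R.from_rotvec(s['orientation']).as_matrix();print(np.degrees(np.arctan2(Rm[1,0],Rm[0,0]))+360)
a=snap('wrist','w3'); pickle.dump(s,open('s3.pkl','wb'))
m=cv2.inRange(cv2.cvtColor(a,cv2.COLOR_RGB2HSV),(0,150,90),(8,255,255))
C=cam('wrist',s); o=np.array([588,-216.2]);h=np.radians(9.2);u=np.array([np.cos(h),np.sin(h)])
n,l,st,c=cv2.connectedComponentsWithStats(m)
for i in range(1,n):
    if st[i,4]>40: print(st[i],c[i],onz(C,c[i],103))
print(proj(C,[*[[*(o+u*x+y*np.array([-u[1],u[0]])),103] for x in(-4,20) for y in(-10,10)],[*(o+u*8),103]]).round(1))
```

```text
3.9 [ 588.10876446 -217.19673005   64.65507749] [-0.42644158  0.79318305  0.36240678]
189.0651433743408
[ 238  245   42   53 1650] [258.65636364 275.00060606] [[ 595.36542016 -215.37391509  103.        ]]
[[237.6 252.9]
 [281.2 252.8]
 [238.7 298.4]
 [280.3 298.3]
 [259.4 276.1]]
```

View pics/w3.png

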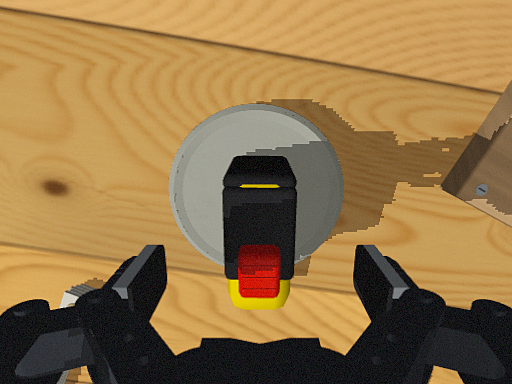

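The tape is straddled and aligned. The button spans columns 238–280 with its front edge at row 298, as predicted, so I'll go down and close.

Emit:
send_rows(deltas=[[[0, 0, 0.35, 0, 0, 0, 1], [0, 0, 0.26, 0, 0, 0, 1], [0, 0, 0, 0, 0, 0, 1], [0, 0, 0, 0, 0, 0, -0.3], [0, 0, 0, 0, 0, 0, -0.6], [0, 0, 0, 0, 0, 0, -1], [0, 0, 0, 0, 0, 0, -1], [0, 0, 0, 0, 0, 0, -1], [0, 0, 0, 0, 0, 0, -1], [0, 0, 0, 0, 0, 0, -1]]], newtons=60)

```text
time: 4.95
tcp_pos: [588.5, -217.7, 40.4]
orientation: [-0.25, 3.131, -0.0]
contact_force: [-0.4, 1.0, 4.8]
gripper_width: 35.0
grasp_force: 61.8
```

```bash
cat > btn.py <<'E'
from h import *
import pickle
s=bot.observe();C=cam('wrist',s);Rm=R.from_rotvec(s['orientation']).as_matrix()
print('t',s['time'],s['tcp_pos'].round(1),'head',np.degrees(np.arctan2(-Rm[1,0],-Rm[0,0])).round(2),'zaxis',Rm[:,2].round(3),s['gripper_width'],s['grasp_force'],s['contact_force'].round(1))
a=vision.snapshot('wrist');hsv=cv2.cvtColor(a,cv2.COLOR_RGB2HSV)
m=cv2.inRange(hsv,(0,150,60),(8,255,255))
k,l,st,c=cv2.connectedComponentsWithStats(m);i=1+np.argmax(st[1:,4]);x,y,w,hh=st[i,:4];print('red box',x,y,w,hh)
import sys
z=float(sys.argv[1])+74  # sole height
# front edge of button at box bottom: 20 mm ahead of origin
P=onz(C,[[x-.5+w/2,y+hh-.5]],z)[0]; print('button front mid, tool frame',(Rm.T@(P-s['tcp_pos'])).round(1))
cv2.imwrite(sys.argv[2],cv2.cvtColor(a,cv2.COLOR_RGB2BGR))
E
python3 btn.py 29 pics/w4.png
```

```text
t 4.95 [ 588.5 -217.7   40.4] head 9.12 zaxis [ 0.001 -0.    -1.   ] 34.990934110124144 61.80655002593994 [-0.4  1.   4.8]
red box 235 269 51 63
button front mid, tool frame [-19.    1.3 -62.6]
```

Emit:
send_rows(deltas=[[[0, 0, -0.3, 0, 0, 0, -1], [0, 0, -0.7, 0, 0, 0, -1], [0, 0, -0.5, 0, 0, 0, -1], [-0.09, 0.5, 0, 0, 0, 0, -1], [-0.1, 0.9, 0, 0, 0, 0, -1], [-0.1, 0.95, 0, 0, 0, 0, -1], [-0.1, 0.95, 0, 0, 0, 0, -1], [-0.1, 0.95, 0, 0, 0, 0, -1], [-0.1, 0.95, 0, 0, 0, 0, -1], [-0.1, 0.95, 0, 0, 0, 0, -1], [-0.1, 0.9, 0, 0, 0, 0, -1], [-0.1, 0.7, 0, 0, 0, 0, -1]]])

```text
time: 6.2
tcp_pos: [572.9, 95.7, 98.9]
orientation: [0.251, -3.129, 0.0]
contact_force: [0.5, -0.6, -6.1]
gripper_width: 34.7
grasp_force: 61.5
```

Emit:
send_rows(deltas=[[[-0.06, 0.45, 0, 0, 0, -0.3, -1], [0, 0, 0, 0, 0, -0.7, -1], [0, 0, 0, 0, 0, -0.95, -1], [0, 0, 0, 0, 0, -0.95, -1], [0, 0, 0, 0, 0, -0.95, -1], [0, 0, 0, 0, 0, -0.95, -1], [0, 0, 0, 0, 0, -0.95, -1], [0, 0, 0, 0, 0, -0.9, -1], [0, 0, 0, 0, 0, -0.8, -1], [0, 0, 0, 0, 0, -0.41, -1], [0, 0, 0, 0, 0, 0, -1], [0, 0, 0, 0, 0, 0, -1]]])

```text
time: 7.4
tcp_pos: [573.2, 111.9, 99.1]
orientation: [1.843, -2.542, -0.001]
contact_force: [-0.1, 0.0, -6.3]
gripper_width: 34.9
grasp_force: 61.6
```

```bash
python3 btn.py 88.6 pics/w5.png; python3 -c "
from h import *
snap('side','side5'); snap('top','top5')"
python3 - <<'E'
import cv2,numpy as np
a=cv2.imread('pics/w5.png');b=cv2.imread('pics/side5.png')[150:290,140:330]
b=cv2.resize(b,None,fx=1.5,fy=1.5) if 0 else cv2.resize(b,(285,210))
o=np.zeros((384,800,3),np.uint8);o[:,:512]=a;o[:210,515:800]=b;cv2.imwrite('pics/c5.png',o)
E
```

```text
t 7.4 [573.2 111.9  99.1] head 71.9 zaxis [-0.002 -0.001 -1.   ] 34.871443367691164 61.6247034072876 [-0.1  0.  -6.3]
red box 235 269 51 64
button front mid, tool frame [-20.1   1.  -63.5]
```

View pics/c5.png

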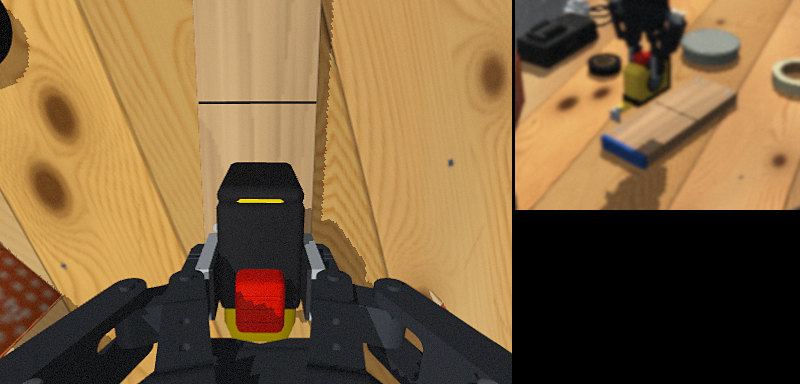

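The wrist view shows the tape in the grip with the board straight below. The pencil line is at row 102 (columns 198–316) and the button at columns 235–286. Now I'll measure the line relative to the tool in this same view.

```bash
cat > rel.py <<'E'
from h import *
import sys
s=bot.observe() 
f,r0=sys.argv[1],int(sys.argv[2]); c0,c1=int(sys.argv[3]),int(sys.argv[4])
C=cam('wrist',s);Rm=R.from_rotvec(s['orientation']).as_matrix()
a=cv2.imread(f);g=cv2.cvtColor(a,cv2.COLOR_BGR2GRAY).astype(float)
L=[]
for c in range(c0,c1):
    w=g[r0-8:r0+9,c];w=np.clip(np.median(w)-w-15,0,None)
    if w.sum(): L.append([c,r0-8+(w*np.arange(17)).sum()/w.sum()])
def line(v):
    P=((onz(C,v,24)-s['tcp_pos'])@Rm)[:,:2].astype(np.float32);x=cv2.fitLine(P,cv2.DIST_HUBER,0,.01,.01).ravel();return x
x=line(L);print('line: x at y=0',x[2]-x[3]*x[0]/x[1],'tilt deg',np.degrees(np.arctan2(x[0]*np.sign(x[1]),abs(x[1]))))
E_=[]
for lo,hi in((c0-14,c0+2),(c1-2,c1+14)):
    v=[[lo+.5+np.argmax(np.abs(np.diff(cv2.GaussianBlur(g,(3,3),0)[r,lo:hi+1]))),r] for r in range(r0-70,r0+60,2) if abs(r-r0)>6]
    y=line(v);print('edge y at x=line',y[3]+(x[2]-y[2])*y[1]/y[0],'tilt',np.degrees(np.arctan2(y[1]*np.sign(y[0]),abs(y[0]))))
E
python3 rel.py pics/w5.png 102 203 312
```

```text
line: x at y=0 69.54817 tilt deg 0.14055595
edge y at x=line -45.935432 tilt 0.89390796
edge y at x=line 42.977814 tilt -0.18237467
```

Emit:
send_rows(deltas=[[[-0.05, -0.04, 0, 0, 0, 0, -1], [0, 0, 0.4, 0, 0, 0, -1], [0, 0, 0.5, 0, 0, 0, -1], [0, 0, 0.4, 0, 0, 0, -1], [0, 0, 0.19, 0, 0, 0, -1], [0, 0, 0, 0, 0, 0, -1], [0, 0, 0, 0, 0, 0, -1]]])

```text
time: 8.25
tcp_pos: [576.3, 113.7, 40.7]
orientation: [-1.846, 2.541, -0.0]
contact_force: [-0.1, -0.1, -6.5]
gripper_width: 34.6
grasp_force: 61.5
```

```bash
python3 btn.py 28 pics/w6.png
python3 - <<'E'
from h import *
a=snap('side','side6')
b=a[200:275,170:270]; b=cv2.resize(cv2.cvtColor(b,cv2.COLOR_RGB2BGR),None,fx=5,fy=5,interpolation=cv2.INTER_CUBIC)
w=cv2.imread('pics/w6.png'); w=cv2.resize(w,(300,225)); o=np.zeros((375,800,3),np.uint8);o[:,:500]=b;o[:225,500:]=w;cv2.imwrite('pics/c6.png',o)
E
```

```text
t 8.25 [576.3 113.7  40.7] head 71.99 zaxis [ 0.001  0.    -1.   ] 34.64466058615314 61.462916135787964 [-0.1 -0.1 -6.5]
red box 235 269 51 63
button front mid, tool frame [-21.5   1.  -61.3]
```

View pics/c6.png

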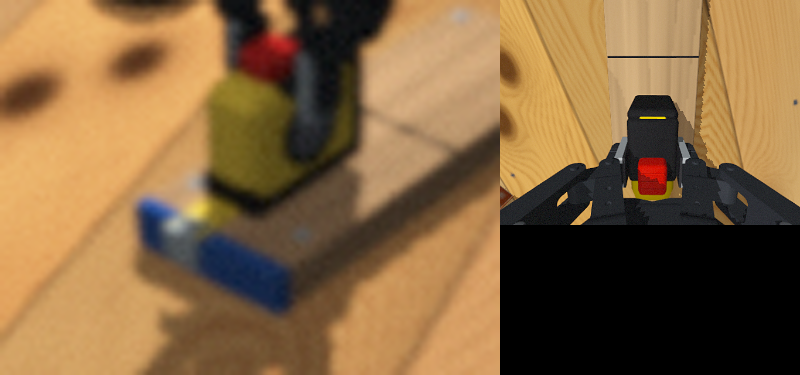

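The hook hangs just ahead of the blue end in the side view (lower edge near (206,251) full-frame). I'll check this against the prediction and measure the line again.

```bash
python3 rel.py pics/w6.png 96 190 330
python3 - <<'E'
from h import *
C=cam('side');t=np.array([576.3,113.7]);u=np.array([.309,.951]);n=np.array([-u[1],u[0]])
f=lambda P:((proj(C,P)-[170,200])*5+2).round(0).tolist()
print('hook low L/M/R',f([[*(t+70.5*u+y*n),17.3] for y in(-10,0,10)]))
print('hook top',f([[*(t+70.5*u+y*n),33] for y in(-10,0,10)]))
e=np.array([592.5,168.75]);print('end L,M,R',f([[*(e+y*n),24] for y in(-45,0,45)]))
print('lowend',f([[*(e+y*n),0] for y in(-45,0,45)]))
E
```

```text
line: x at y=0 72.259224 tilt deg 0.029620023
edge y at x=line -42.990086 tilt 0.16922182
edge y at x=line 45.515587 tilt 0.016365746
hook low L/M/R [[166.0, 259.0], [182.0, 267.0], [198.0, 275.0]]
hook top [[164.0, 230.0], [180.0, 239.0], [196.0, 247.0]]
end L,M,R [[133.0, 207.0], [204.0, 243.0], [278.0, 281.0]]
lowend [[136.0, 249.0], [206.0, 286.0], [279.0, 324.0]]
```

Run:
```python
from h import *
for i in range(2):
    c=vision.camera_info('wrist'); print(c['hand_eye'].round(3).tolist())
s=bot.observe();C=cam('wrist',s);Rm=R.from_rotvec(s['orientation']).as_matrix()
for f in('w4','w5','w6'):
    a=cv2.imread(f'pics/{f}.png');m=cv2.inRange(cv2.cvtColor(a,cv2.COLOR_BGR2HSV),(0,150,60),(8,255,255))
    k,l,st,c=cv2.connectedComponentsWithStats(m);i=1+np.argmax(st[1:,4]);x,y,w,h=st[i,:4]
    for z in(-62.6,-61.3,-63.5):
        P=onz(C,[[x+w/2-.5,y+h-.5]],s['tcp_pos'][2]-z)[0];print(f,x,y,w,h,z,(Rm.T@(P-s['tcp_pos'])).round(1))
```

```text
[[-0.0, -0.962, -0.274, 68.693], [1.0, -0.0, -0.0, 0.952], [0.0, -0.274, 0.962, -170.515], [0.0, 0.0, 0.0, 1.0]]
[[-0.0, -0.962, -0.274, 68.693], [1.0, -0.0, -0.0, 0.952], [0.0, -0.274, 0.962, -170.515], [0.0, 0.0, 0.0, 1.0]]
w4 235 269 51 63 -62.6 [-20.4   1.  -62.6]
w4 235 269 51 63 -61.3 [-21.4   1.  -61.3]
w4 235 269 51 63 -63.5 [-19.6   1.  -63.5]
w5 235 269 51 64 -62.6 [-20.9   1.  -62.6]
w5 235 269 51 64 -61.3 [-21.9   1.  -61.3]
w5 235 269 51 64 -63.5 [-20.1   1.  -63.5]
w6 235 269 51 63 -62.6 [-20.4   1.  -62.6]
w6 235 269 51 63 -61.3 [-21.4   1.  -61.3]
w6 235 269 51 63 -63.5 [-19.6   1.  -63.5]
```

Emit:
send_rows(deltas=[[[0, 0, 0.07, 0, 0, 0, -1], [0.15, 0, 0, 0, 0, 0, -1], [0.2, 0, 0, 0, 0, 0, -1], [0.35, 0, 0, 0, 0, 0, -1], [0.5, 0, 0, 0, 0, 0, -1], [0.5, 0, 0, 0, 0, 0, -1], [0.4, 0, 0, 0, 0, 0, -1], [0.2, 0, 0, 0, 0, 0, -1], [0.1, 0, 0, 0, 0, 0, -1], [0, 0, 0, 0, 0, 0, -1], [0, 0, 0, 0, 0, 0, -1]]])

```text
time: 9.45
tcp_pos: [546.3, 22.6, 37.3]
orientation: [-1.847, 2.541, 0.0]
contact_force: [-1.0, 1.6, -6.5]
gripper_width: 34.8
grasp_force: 61.5
```

```bash
python3 btn.py 26.4 pics/w7.png
python3 - <<'E'
from h import *
a=snap('side','side7')
b=a[180:270,170:300]; b=cv2.resize(cv2.cvtColor(b,cv2.COLOR_RGB2BGR),None,fx=4,fy=4,interpolation=cv2.INTER_CUBIC)
w=cv2.imread('pics/w7.png'); w=cv2.resize(w,(280,210)); o=np.zeros((360,800,3),np.uint8);o[:,:520]=b;o[:210,520:]=w;cv2.imwrite('pics/c7.png',o)
E
```

```text
t 9.45 [546.3  22.6  37.3] head 72.01 zaxis [ 0.  0. -1.] 34.77565922976654 61.51558756828308 [-1.   1.6 -6.5]
red box 235 269 51 63
button front mid, tool frame [-19.9   1.  -63.1]
```

View pics/c7.png

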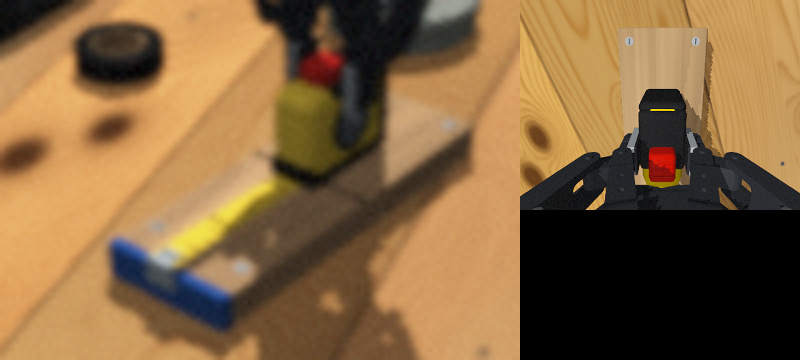

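The blade is out with its hook caught over the blue end (crop (160,262)), and the force shows about 1.8 N of spring pull. About 15 mm remain. I'll cross-check against the board's near edge in the wrist view.

Run:
```python
from h import *
s=bot.observe();C=cam('wrist',s);Rm=R.from_rotvec(s['orientation']).as_matrix()
a=cv2.imread('pics/w7.png');g=cv2.cvtColor(a,cv2.COLOR_BGR2GRAY).astype(float);g=cv2.GaussianBlur(g,(3,3),0)
t=lambda px:((onz(C,px,24)-s['tcp_pos'])@Rm)[:,:2].astype(np.float32)
v=[[c,40.5+np.argmax(np.abs(np.diff(g[40:62,c])))] for c in range(190,330)]
P=t(v);x=cv2.fitLine(P,cv2.DIST_HUBER,0,.01,.01).ravel();print('near end x',x[2]-x[3]*x[0]/x[1],np.median(np.array(v)[:,1]),'tilt',np.degrees(np.arctan2(x[0]*np.sign(x[1]),abs(x[1]))))
for lo,hi in((176,200),(330,356)):
    v=[[lo+.5+np.argmax(np.abs(np.diff(g[r,lo:hi+1]))),r] for r in range(60,180,3)];P=t(v);y=cv2.fitLine(P,cv2.DIST_HUBER,0,.01,.01).ravel();print('edge y near x=60',y[3]+(60-y[2])*y[1]/y[0],'at 0',y[3]-y[2]*y[1]/y[0],np.median(np.array(v)[:,0]))
```

```text
near end x 95.85442 50.5 tilt 0.5356755
edge y near x=60 -43.292793 at 0 -43.98235 182.5
edge y near x=60 50.73781 at 0 53.866127 347.0
```

Emit:
send_rows(deltas=[[[0.2, 0.01, 0, 0, 0, 0, -1], [0.16, 0, 0, 0, 0, 0, -1], [0, 0, 0, 0, 0, 0, -1], [0, 0, 0.03, 0, 0, 0, -1], [0, 0, 0.02, 0, 0, 0, -1], [0, 0, 0, 0, 0, 0, -1], [0, 0, 0, 0, 0, 0, -1]]])

```text
time: 10.25
tcp_pos: [541.6, 8.8, 35.5]
orientation: [-1.846, 2.541, -0.0]
contact_force: [0.3, 2.2, -3.8]
gripper_width: 35.0
grasp_force: 61.8
```

Run:
```python
from h import *
s=bot.observe();print(s['time'],s['tcp_pos'].round(2),s['contact_force'].round(2),s['gripper_width'])
a=snap('side','side8');b=snap('top','top8')
b=cv2.cvtColor(np.ascontiguousarray(a[170:270,170:300]),cv2.COLOR_RGB2BGR)
cv2.imwrite('pics/c8.png',cv2.resize(b,None,fx=6,fy=6,interpolation=cv2.INTER_CUBIC))
# front-foot corners expected vs line ends in side camera (crop px)
C=cam('side');t=s['tcp_pos'][:2];u=np.array([.309,.951]);n=np.array([-u[1],u[0]])
f=lambda P:((proj(C,P)-[170,170])*6+2.5).round(0).tolist()
print('front foot',f([[*(t+38*u+y*n),24] for y in(-18,0,18)])); l=np.array([552.6,45.2]);print('line',f([[*(l+y*n),24] for y in(-45,0,45)]))
print((l-t)@u)
```

```text
10.25 [541.6    8.75  35.49] [ 0.31  2.24 -3.78] 34.97454454801332
front foot [[426.0, 313.0], [459.0, 328.0], [493.0, 343.0]]
line [[378.0, 292.0], [461.0, 329.0], [547.0, 367.0]]
38.06133969478835
```

View pics/c8.png

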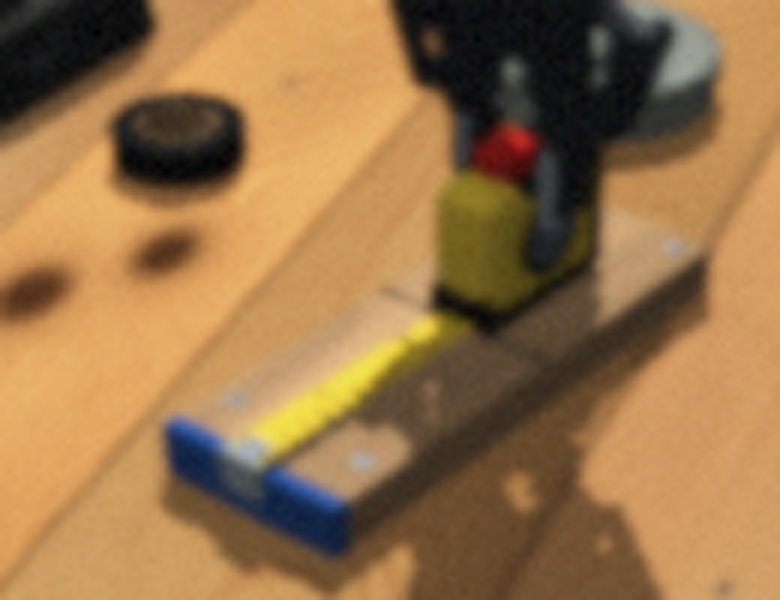

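The case stands with its front foot at the line (line visible from (385,290) to (550,360), foot corners near (435,305) and (490,328)). I'll seat it lightly, release, rise, and look from above the front.

Emit:
send_rows(deltas=[[[0, 0, 0.015, 0, 0, 0, -1], [0, 0, 0, 0, 0, 0, -1], [0, 0, 0, 0, 0, 0, -0.1], [0, 0, 0, 0, 0, 0, 0.1], [0, 0, 0, 0, 0, 0, 0.5], [0, 0, 0, 0, 0, 0, 1], [0, 0, 0, 0, 0, 0, 1], [0, 0, 0, 0, 0, 0, 1], [0, 0, -0.5, 0, 0, 0, 1], [0, 0, -1, 0, 0, 0, 1], [0, 0, -1, 0, 0, 0, 1], [0, 0, -1, 0, 0, 0, 1]]])

```text
time: 11.55
tcp_pos: [541.0, 8.6, 176.1]
orientation: [1.846, -2.542, -0.0]
contact_force: [0.8, 0.3, 0.1]
gripper_width: 85.5
grasp_force: 0.0
```

Emit:
send_rows(deltas=[[[-0.5, 0, 0, 0, 0, 0, 1], [-0.9, 0, 0, 0, 0, 0, 0], [-0.9, 0, 0, 0, 0, 0, -1], [-0.4, 0, 0, 0, 0, 0, -1], [0, 0, 0, 0, 0, 0, -1], [0, 0, 0, 0, 0, 0, -1]]], newtons=30)

```text
time: 12.15
tcp_pos: [574.4, 111.0, 174.4]
orientation: [1.846, -2.54, 0.0]
contact_force: [-0.5, -0.6, -0.5]
gripper_width: 12.4
grasp_force: 0.0
```

Run:
```python
from h import *
import pickle
s=bot.observe();print(s['time'],s['tcp_pos'].round(2),s['contact_force'].round(2),s['gripper_width'])
a=snap('wrist','w9');s['cam']=cam('wrist',s);pickle.dump(s,open('s9.pkl','wb'))
b=cv2.cvtColor(np.ascontiguousarray(a[0:220,150:370]),cv2.COLOR_RGB2BGR)
cv2.imwrite('pics/c9.png',cv2.resize(b,(590,590),interpolation=cv2.INTER_CUBIC))
print(proj(s['cam'],[[541.6+.309*38,8.8+.951*38,24],[541.6+.309*8,8.8+.951*8,98]]))
```

```text
12.15 [574.41 111.04 174.38] [-0.5  -0.62 -0.48] 12.360014594620258
[[258.40415636 102.72807759]
 [257.97484843  59.57907254]]
```

View pics/c9.png

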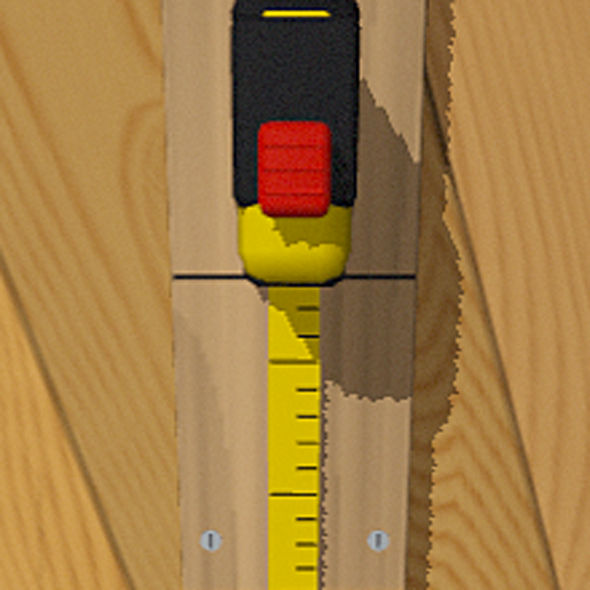

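Run:
```python
from h import *
import pickle
s=pickle.load(open('s9.pkl','rb'));C=s['cam'];Rm=R.from_rotvec(s['orientation']).as_matrix()
a=cv2.imread('pics/w9.png');g=cv2.cvtColor(a,cv2.COLOR_BGR2GRAY).astype(int);hsv=cv2.cvtColor(a,cv2.COLOR_BGR2HSV)
print('col258 gray',list(zip(range(98,114),g[98:114,245].tolist(),g[98:114,278].tolist(),hsv[98:114,258,:].tolist())))
m=cv2.inRange(hsv,(0,150,60),(8,255,255));k,l,st,c=cv2.connectedComponentsWithStats(m);i=1+np.argmax(st[1:,4]);print(st[i])
x,y,w,h=st[i,:4]
L=[np.average(np.arange(96,110),weights=np.clip(np.median(g[96:110,c])-g[96:110,c]-10,1e-6,None)) for c in list(range(218,236))+list(range(284,302))];print('line row',np.mean(L[:18]),np.mean(L[18:]))
t=lambda px,z:((onz(C,px,z)-s['tcp_pos'])@Rm)[0,:2].round(2)
ln=t([[258,np.mean(L)]],24);print('line',ln)
print('btn front',t([[x+w/2-.5,y+h-.5]],98),'btn rear',t([[x+w/2-.5,y-.5]],98))
for r in (105,106,107): print(r,'foot z24',t([[258,r]],24),'z50',t([[258,r]],50),'z80',t([[258,r]],80))
print('C',((C[3]-s['tcp_pos'])@Rm).round(1))
```

```text
col258 gray [(98, 146, 78, [26, 255, 180]), (99, 140, 63, [26, 255, 167]), (100, 136, 62, [26, 255, 162]), (101, 126, 44, [25, 255, 156]), (102, 114, 31, [25, 255, 142]), (103, 68, 13, [26, 255, 127]), (104, 32, 73, [25, 255, 120]), (105, 2, 96, [22, 242, 59]), (106, 78, 95, [118, 255, 14]), (107, 126, 93, [25, 255, 158]), (108, 167, 90, [26, 255, 152]), (109, 162, 91, [26, 255, 145]), (110, 158, 94, [25, 255, 143]), (111, 157, 94, [26, 255, 145]), (112, 158, 95, [25, 255, 146]), (113, 156, 92, [25, 255, 143])]
[246  45  28  36 889]
line row 102.77409287843618 102.76556801054666
line [69.19 -0.84]
btn front [84.91  0.7 ] btn rear [109.4    0.71]
105 foot z24 [67.09 -0.85] z50 [67.22 -0.7 ] z80 [67.37 -0.53]
106 foot z24 [66.14 -0.85] z50 [66.35 -0.7 ] z80 [66.59 -0.53]
107 foot z24 [65.2  -0.85] z50 [65.48 -0.7 ] z80 [65.81 -0.53]
C [  68.7    1.  -170.5]
```

From above, the line runs straight across at crop row 276, and the case is centred and square. Its front measures about 2–2.5 mm ahead of the line, so I'll regrasp, see whether it slipped on release, and correct it.

Emit:
send_rows(deltas=[[[0.4, 0, 0, 0, 0, 0, 1], [0.9, 0, 0, 0, 0, 0, 1], [0.9, 0, 0, 0, 0, 0, 1], [0.5, 0, 0, 0, 0, 0, 1], [0, 0, 0, 0, 0, 0, 1], [0, 0, 0.6, 0, 0, 0, 1], [0, 0, 0.9, 0, 0, 0, 1], [0, 0, 0.9, 0, 0, 0, 1], [0, 0, 0.6, 0, 0, 0, 1], [0, 0, 0.3, 0, 0, 0, 1], [0, 0, 0.17, 0, 0, 0, 1], [0, 0, 0, 0, 0, 0, 1]]], newtons=60)

```text
time: 13.4
tcp_pos: [541.3, 8.5, 35.9]
orientation: [1.846, -2.542, -0.0]
contact_force: [-0.5, -0.1, -0.3]
gripper_width: 85.6
grasp_force: 0.0
```

```bash
python3 btn.py 24 pics/w10.png; python3 -c "
from h import *
print(vision.camera_info('wrist')['hand_eye'][:2,3])"
```

```text
t 13.4 [541.3   8.5  35.9] head 71.98 zaxis [-0.  0. -1.] 85.56605353104457 0.0 [-0.5 -0.1 -0.3]
red box 235 269 50 64
button front mid, tool frame [-21.3   0.8 -62.1]
[68.69320973  0.95286395]
```

Emit:
send_rows(deltas=[[[0, 0, 0, 0, 0, 0, 0], [0, 0, 0, 0, 0, 0, -0.4], [0, 0, 0, 0, 0, 0, -0.7], [0, 0, 0, 0, 0, 0, -1], [0, 0, 0, 0, 0, 0, -1], [0, 0, 0, 0, 0, 0, -1], [0, 0, 0, 0, 0, 0, -1]]])

```text
time: 14.15
tcp_pos: [541.8, 8.9, 36.8]
orientation: [-1.846, 2.541, -0.001]
contact_force: [-1.4, 0.1, 4.9]
gripper_width: 34.6
grasp_force: 61.9
```

```bash
python3 btn.py 24 pics/w11.png
```

```text
t 14.15 [541.8   8.9  36.8] head 72.0 zaxis [ 0.001  0.    -1.   ] 34.64827650546804 61.91895604133606 [-1.4  0.1  4.9]
red box 235 268 50 63
button front mid, tool frame [-21.    0.8 -61.2]
```

Emit:
send_rows(deltas=[[[0, 0, -0.04, 0, 0, 0, -1], [0, 0, 0, 0, 0, 0, -1], [0.05, 0, 0, 0, 0, 0, -1], [0, 0, 0, 0, 0, 0, -1], [0, 0, 0.03, 0, 0, 0, -1], [0, 0, 0.01, 0, 0, 0, -1], [0, 0, 0, 0, 0, 0, -1]]])

```text
time: 14.9
tcp_pos: [540.4, 6.7, 36.8]
orientation: [1.846, -2.542, 0.0]
contact_force: [-4.2, 1.6, 5.7]
gripper_width: 35.0
grasp_force: 61.8
```

Emit:
send_rows(deltas=[[[0, 0, 0, 0, 0, 0, -0.1], [0, 0, 0, 0, 0, 0, 0.1], [0, 0, 0, 0, 0, 0, 0.5], [0, 0, 0, 0, 0, 0, 1], [0, 0, 0, 0, 0, 0, 1], [0, 0, 0, 0, 0, 0, 1], [0, 0, -0.4, 0, 0, 0, 1], [0, 0, -0.9, 0, 0, 0, 1], [0, 0, -1, 0, 0, 0, 1], [0, 0, -0.9, 0, 0, 0, 1], [0, 0, -0.3, 0, 0, 0, 1]]])

```text
time: 16.0
tcp_pos: [542.4, 6.8, 180.1]
orientation: [-1.844, 2.538, -0.005]
contact_force: [0.7, -0.1, -0.8]
gripper_width: 85.3
grasp_force: 0.0
```

Emit:
send_rows(deltas=[[[-0.5, 0, 0, 0, 0, 0, 0], [-0.9, 0, 0, 0, 0, 0, -1], [-0.9, 0, 0, 0, 0, 0, -1], [-0.4, 0, 0, 0, 0, 0, -1], [0, 0, 0, 0, 0, 0, -1], [0, 0, 0, 0, 0, 0, -1]]], newtons=30)

```text
time: 16.6
tcp_pos: [573.7, 109.1, 175.3]
orientation: [1.846, -2.54, -0.0]
contact_force: [-0.0, -0.2, -0.1]
gripper_width: 0.4
grasp_force: 0.0
```

```bash
cat > chk.py <<'E'
from h import *
import sys
s=bot.observe();a=snap('wrist',sys.argv[1]);C=cam('wrist',s);Rm=R.from_rotvec(s['orientation']).as_matrix();zb=float(sys.argv[2])
print(s['time'],s['tcp_pos'].round(1),s['gripper_width'])
g=cv2.cvtColor(a,cv2.COLOR_RGB2GRAY).astype(int);hsv=cv2.cvtColor(a,cv2.COLOR_RGB2HSV)
m=cv2.inRange(hsv,(0,150,60),(8,255,255));k,l,st,c=cv2.connectedComponentsWithStats(m);i=1+np.argmax(st[1:,4]);x,y,w,h=st[i,:4];print('btn',st[i])
r=cv2.minAreaRect(np.argwhere(l==i)[:,::-1].astype(np.float32));print('rect',r)
L=[np.average(np.arange(94,112),weights=np.clip(np.median(g[94:112,c])-g[94:112,c]-10,1e-6,None)) for c in list(range(218,236))+list(range(284,302))]
print('line rows',np.mean(L[:18]),np.mean(L[18:]))
t=lambda px,z:((onz(C,px,z)-s['tcp_pos'])@Rm)[0].round(2)
ln=t([[258,np.mean(L)]],24);b=(t([[x+w/2-.5,y+h-.5]],zb)+t([[x+w/2-.5,y-.5]],zb))/2
print('line',ln,'btn mid',b,'front-line (+ = ahead)',ln[0]-(b[0]-30))
q=np.flatnonzero(g[95:115,245:273].mean(1)<45)+95;print('dark foot rows',q, [ln[0]-t([[258,v]],24)[0] for v in (q.min(),q.max()+.5)] if len(q) else '')
E
python3 chk.py w12 98
```

```text
16.6 [573.7 109.1 175.3] 0.3748910585101836
btn [246  45  28  36 875]
rect ((259.5, 62.5), (35.0, 27.0), 90.0)
line rows 105.09392253139444 105.10679981398505
line [ 66.99  -0.85 151.34] btn mid [97.255  0.705 77.375] front-line (+ = ahead) -0.26500000000000057
dark foot rows [105 106] [np.float64(-0.09000000000000341), np.float64(1.3299999999999983)]
```

The front is now within about 0.5 mm of the line and square to it. Next I'll press the lock with closed fingers.

Emit:
send_rows(deltas=[[[0.5, 0, 0, 0, 0, 0, -1], [0.9, 0, 0, 0, 0, 0, -1], [0.73, 0, 0, 0, 0, 0, -1], [0.3, 0, 0.5, 0, 0, 0, -1], [0, 0, 0.9, 0, 0, 0, -1], [0, 0, 0.4, 0, 0, 0, -1], [0, 0, 0, 0, 0, 0, -1], [0, 0, 0, 0, 0, 0, -1]]])

```text
time: 17.45
tcp_pos: [543.8, 16.2, 104.5]
orientation: [1.845, -2.543, 0.0]
contact_force: [-0.3, 0.2, 0.4]
gripper_width: -0.1
grasp_force: 0.0
```

```bash
python3 btn.py 24 pics/w13.png; echo
python3 - <<'E'
from h import *
s=bot.observe();t=s['tcp_pos'];print(s['contact_force'])
# expected button centre from w12: tcp(573.7,109.1) -97.2u
print((np.array([573.7,109.1])-97.2*np.array([.309,.951])-t[:2]).round(1))
E
```

```text
t 17.45 [543.8  16.2 104.5] head 71.92 zaxis [ 0. -0. -1.] -0.13737595102746425 0.0 [-0.3  0.2  0.4]
red box 244 199 34 38
button front mid, tool frame [-8.8  1.3  6.5]

[-0.04404514  0.69835335 -0.04068432]
[-0.8  0.2]
```

Emit:
send_rows(deltas=[[[0, 0, 0.12, 0, 0, 0, -1], [0, 0, 0.08, 0, 0, 0, -1], [0, 0, 0.08, 0, 0, 0, -1], [0, 0, 0.05, 0, 0, 0, -1], [0, 0, 0, 0, 0, 0, -1]]])

```text
time: 18.0
tcp_pos: [543.8, 17.1, 90.3]
orientation: [1.846, -2.541, -0.001]
contact_force: [-0.1, -0.2, 0.0]
gripper_width: -0.3
grasp_force: 0.0
```

Emit:
send_rows(deltas=[[[0, 0, 0.04, 0, 0, 0, -1], [0, 0, 0, 0, 0, 0, -1], [0, 0, 0, 0, 0, 0, -1]]])

```text
time: 18.3
tcp_pos: [544.1, 17.1, 89.1]
orientation: [-1.846, 2.542, -0.0]
contact_force: [0.0, -0.4, -0.2]
gripper_width: -0.3
grasp_force: 0.0
```

Emit:
send_rows(deltas=[[[0, 0, 0.03, 0, 0, 0, -1], [0, 0, 0, 0, 0, 0, -1]]])

```text
time: 18.5
tcp_pos: [544.0, 17.0, 87.8]
orientation: [1.846, -2.542, -0.0]
contact_force: [0.2, -0.1, 0.1]
gripper_width: 0.1
grasp_force: 0.0
```

Emit:
send_rows(deltas=[[[0, 0, 0.02, 0, 0, 0, -1], [0, 0, 0, 0, 0, 0, -1]]])

```text
time: 18.7
tcp_pos: [544.0, 17.0, 87.0]
orientation: [1.846, -2.542, -0.0]
contact_force: [0.4, 0.2, 0.6]
gripper_width: -0.1
grasp_force: 0.0
```

```bash
python3 btn.py 16 pics/w14.png; python3 -c "
from h import *
s=bot.observe();print(s['contact_force'],s['joint_efforts'])
a=snap('side','side14');m=cv2.inRange(cv2.cvtColor(a,cv2.COLOR_RGB2HSV),(0,150,60),(8,255,255))[150:260,200:300]
print(cv2.connectedComponentsWithStats(m)[2])"
```

```text
t 18.7 [544.  17.  87.] head 71.99 zaxis [-0.  0. -1.] -0.07607373818905407 0.0 [0.4 0.2 0.6]
red box 242 206 38 37
button front mid, tool frame [-8.4  1.3 -3. ]
[-0.02476723 -0.11945474 -0.29941183] [ 1.66701877e-03 -4.65376568e+01  3.42962766e+01 -1.21228845e-02
  2.46234163e-05 -2.91611889e-05]
[[    0     0   100   110 10929]
 [   50    40    11    10    71]]
```

Run:
```python
from h import *
s=bot.observe();C=cam('wrist',s);Rm=R.from_rotvec(s['orientation']).as_matrix();T=s['tcp_pos']
w=lambda x,y,z:T+Rm@np.array([x,y,z])
print('tip front/mid/back',proj(C,[w(-11,0,0),w(0,0,0),w(11,0,0)]).round(1).tolist())
u=np.array([.309,.951]);b=np.array([573.7,109.1])-97.2*u
for z in(98,90,86): print(z,'btn rear/front row',proj(C,[[*(b-12*u),z],[*(b+12*u),z]]).round(1).tolist())
for f in('w13','w14'):
    a=cv2.imread(f'pics/{f}.png')
    for c in(248,260,272): print(f,c,[(r,a[r,c,::-1].tolist()) for r in range(198,262,4)])
```

```text
tip front/mid/back [[258.2, 244.4], [258.2, 226.9], [258.2, 208.9]]
98 btn rear/front row [[258.5, 212.9], [258.6, 253.8]]
90 btn rear/front row [[258.6, 208.1], [258.6, 247.4]]
86 btn rear/front row [[258.6, 205.8], [258.7, 244.5]]
w13 248 [(198, [18, 32, 36]), (202, [148, 0, 0]), (206, [202, 30, 17]), (210, [202, 24, 0]), (214, [202, 17, 0]), (218, [203, 25, 14]), (222, [188, 24, 7]), (226, [203, 22, 0]), (230, [201, 8, 0]), (234, [113, 124, 127]), (238, [117, 124, 128]), (242, [120, 128, 129]), (246, [120, 125, 129]), (250, [120, 126, 128]), (254, [120, 126, 126]), (258, [118, 126, 128])]
w13 260 [(198, [17, 32, 36]), (202, [146, 9, 6]), (206, [196, 0, 0]), (210, [205, 40, 28]), (214, [200, 24, 0]), (218, [200, 24, 22]), (222, [190, 18, 17]), (226, [204, 26, 6]), (230, [200, 15, 0]), (234, [16, 32, 26]), (238, [27, 18, 20]), (242, [22, 29, 27]), (246, [32, 31, 35]), (250, [40, 31, 35]), (254, [29, 18, 29]), (258, [37, 33, 33])]
w13 272 [(198, [30, 44, 45]), (202, [152, 27, 26]), (206, [199, 15, 0]), (210, [202, 27, 11]), (214, [206, 24, 15]), (218, [196, 16, 0]), (222, [171, 17, 0
[... 587 characters left out ...]
0 [(198, [40, 41, 43]), (202, [38, 35, 31]), (206, [94, 28, 28]), (210, [150, 6, 0]), (214, [199, 0, 0]), (218, [204, 26, 0]), (222, [182, 28, 7]), (226, [205, 10, 7]), (230, [202, 8, 0]), (234, [31, 32, 33]), (238, [25, 29, 33]), (242, [26, 24, 28]), (246, [32, 28, 32]), (250, [37, 30, 35]), (254, [30, 34, 33]), (258, [30, 26, 35])]
w14 272 [(198, [40, 41, 42]), (202, [40, 36, 37]), (206, [100, 29, 31]), (210, [146, 20, 9]), (214, [201, 15, 0]), (218, [202, 30, 0]), (222, [177, 7, 1]), (226, [203, 21, 4]), (230, [197, 6, 0]), (234, [115, 128, 133]), (238, [119, 127, 130]), (242, [123, 128, 132]), (246, [121, 126, 130]), (250, [121, 125, 129]), (254, [119, 125, 128]), (258, [119, 124, 129])]
```

Run:
```python
from h import *
C=cam('side');u=np.array([.309,.951]);n=np.array([-u[1],u[0]]);t=np.array([541.6,8.75])
for z in(35.5,45,55,65): print(z,((proj(C,[[*(t+x*u-20*n),z] for x in(-11,0,11)])-[170,170])*6+2.5).round(0).tolist())
b=np.array([573.7,109.1])-97.2*u
for z in(98,90): print('btn top',z,proj(C,[[*(b+x*u+y*n),z] for x in(-12,12) for y in(-10,10)]).round(1).tolist())
a=cv2.imread('pics/side14.png')
m=cv2.inRange(cv2.cvtColor(a,cv2.COLOR_BGR2HSV),(0,130,50),(10,255,255))
for r in range(184,204): print(r,''.join('#' if v else '.' for v in m[r,240:270]),a[r,252:262,2].tolist())
```

```text
35.5 [[495.0, 242.0], [479.0, 252.0], [463.0, 263.0]]
45 [[496.0, 223.0], [480.0, 233.0], [463.0, 243.0]]
55 [[496.0, 203.0], [480.0, 213.0], [463.0, 223.0]]
65 [[496.0, 182.0], [480.0, 192.0], [464.0, 202.0]]
btn top 98 [[254.0, 190.8], [260.4, 193.3], [247.9, 194.3], [254.3, 196.9]]
btn top 90 [[253.9, 193.6], [260.3, 196.1], [247.9, 197.2], [254.3, 199.8]]
184 .............................. [62, 58, 57, 38, 20, 18, 18, 38, 70, 101]
185 .............................. [58, 63, 54, 35, 23, 20, 23, 40, 63, 85]
186 .............................. [59, 61, 59, 40, 30, 30, 34, 48, 59, 69]
187 .............................. [66, 66, 63, 50, 40, 41, 45, 52, 59, 63]
188 .............................. [84, 75, 69, 62, 57, 56, 57, 56, 56, 55]
189 .............................. [98, 95, 90, 80, 70, 61, 58, 53, 48, 52]
190 ..............###............. [116, 118, 125, 120, 102, 78, 58, 50, 43, 47]
191 ............#######........... [143, 153, 161, 156, 144, 120, 85, 57, 43, 37]
192 ...........#########.......... [172, 181, 186, 186, 181, 164, 133, 98, 64, 38]
193 ..........###########......... [190, 190, 189, 192, 191, 182, 154, 119, 84, 45]
194 ..........###########......... [184, 178, 173, 175, 174, 164, 141, 110, 75, 45]
195 ..........##########.......... [149, 145, 137, 136, 133, 121, 106, 82, 58, 44]
196 .........#######.###.......... [113, 114, 109, 100, 94, 86, 75, 65, 50, 38]
197 ...........#########.......... [91, 95, 87, 81, 78, 70, 64, 55, 43, 29]
198 ............#####............. [93, 94, 87, 79, 67, 57, 46, 38, 28, 22]
199 ..............###............. [116, 105, 92, 81, 61, 41, 26, 23, 19, 19]
200 .............................. [149, 127, 111, 90, 73, 45, 25, 19, 15, 31]
201 .............................. [179, 145, 123, 106, 87, 58, 30, 31, 39, 46]
202 .............................. [174, 142, 123, 115, 102, 74, 53, 52, 52, 54]
203 .............................. [151, 134, 121, 109, 99, 84, 70, 64, 55, 38]
```

The button still reads as up (rear edge at z≈97), with no contact force. The shut tips seem to sit higher than I assumed, so I'll keep going down in small, force-checked steps.

Emit:
send_rows(deltas=[[[0, 0, 0.06, 0, 0, 0, -1], [0, 0, 0.04, 0, 0, 0, -1], [0, 0, 0, 0, 0, 0, -1]]])

```text
time: 19.1
tcp_pos: [543.8, 17.0, 82.7]
orientation: [1.846, -2.541, -0.001]
contact_force: [0.7, 0.4, -0.2]
gripper_width: -0.1
grasp_force: 0.0
```

Run:
```python
from h import *
s=bot.observe();print(s['tcp_pos'].round(1),s['contact_force'].round(2))
a=cv2.imread('pics/w14.png')
for r in (220,228,232,234,236,240,244,250,256,262,270,280): print(r,[(c,a[r,c,::-1].tolist()) for c in range(212,310,8)])
```

```text
[543.8  17.   82.7] [ 0.73  0.42 -0.18]
220 [(212, [190, 158, 109]), (220, [192, 158, 111]), (228, [207, 172, 123]), (236, [29, 30, 35]), (244, [204, 20, 0]), (252, [206, 23, 27]), (260, [205, 31, 11]), (268, [201, 26, 7]), (276, [164, 18, 6]), (284, [18, 21, 20]), (292, [113, 88, 57]), (300, [116, 90, 64]), (308, [110, 87, 58])]
228 [(212, [191, 158, 115]), (220, [194, 158, 115]), (228, [202, 167, 120]), (236, [30, 29, 30]), (244, [202, 14, 0]), (252, [205, 33, 29]), (260, [201, 13, 0]), (268, [201, 35, 20]), (276, [155, 11, 0]), (284, [34, 24, 31]), (292, [114, 89, 64]), (300, [112, 89, 60]), (308, [116, 89, 64])]
232 [(212, [9, 19, 32]), (220, [5, 15, 27]), (228, [4, 18, 26]), (236, [40, 39, 37]), (244, [204, 0, 0]), (252, [158, 30, 30]), (260, [155, 8, 14]), (268, [151, 35, 29]), (276, [145, 13, 0]), (284, [20, 17, 24]), (292, [5, 6, 9]), (300, [0, 0, 0]), (308, [0, 1, 0])]
234 [(212, [213, 175, 120]), (220, [218, 182, 128]), (228, [227, 186, 130]), (236, [36, 38, 43]), (244, [205, 19, 0]), (252, [118, 127, 129]), (260, [31, 32, 33]), (268, [123, 130, 134]), (276, [152, 19, 0]), 
[... 1747 characters left out ...]
6, 124, 123]), (276, [134, 138, 141]), (284, [36, 42, 40]), (292, [29, 35, 40]), (300, [111, 86, 61]), (308, [122, 102, 70])]
270 [(212, [182, 150, 104]), (220, [180, 147, 105]), (228, [33, 36, 39]), (236, [34, 34, 37]), (244, [13, 8, 21]), (252, [184, 191, 192]), (260, [45, 48, 50]), (268, [183, 189, 190]), (276, [32, 40, 41]), (284, [29, 28, 35]), (292, [38, 34, 40]), (300, [109, 89, 60]), (308, [111, 85, 56])]
280 [(212, [186, 151, 110]), (220, [28, 31, 39]), (228, [31, 39, 38]), (236, [31, 30, 35]), (244, [38, 38, 44]), (252, [38, 40, 45]), (260, [36, 30, 35]), (268, [32, 30, 40]), (276, [34, 34, 40]), (284, [18, 28, 31]), (292, [35, 42, 42]), (300, [25, 38, 45]), (308, [184, 150, 110])]
```

Emit:
send_rows(deltas=[[[0, 0, 0.06, 0, 0, 0, -1], [0, 0, 0.05, 0, 0, 0, -1], [0, 0, 0, 0, 0, 0, -1]]])

```text
time: 19.4
tcp_pos: [543.8, 17.0, 78.3]
orientation: [1.846, -2.541, -0.001]
contact_force: [-0.3, 0.3, 0.4]
gripper_width: -0.6
grasp_force: 0.0
```

Emit:
send_rows(deltas=[[[0, 0, 0.06, 0, 0, 0, -1], [0, 0, 0.05, 0, 0, 0, -1], [0, 0, 0, 0, 0, 0, -1]]])

```text
time: 19.7
tcp_pos: [543.8, 17.0, 73.9]
orientation: [1.846, -2.541, -0.001]
contact_force: [-0.4, 0.4, -1.1]
gripper_width: -0.0
grasp_force: 0.0
```

```bash
python3 btn.py 16 pics/w15.png
python3 - <<'E'
from h import *
a=snap('side','side15');s=bot.observe();C=cam('side');print(proj(C,[s['tcp_pos'],s['tcp_pos']+[0,0,20],s['tcp_pos']+[0,0,40]]).round(1).tolist())
h=cv2.cvtColor(a,cv2.COLOR_RGB2HSV)
for r in range(168,214,1):
    o=''
    for c in range(232,278):
        H,S,V=map(int,h[r,c]); o+= 'R' if (H<8 or H>172) and S>130 and V>60 else 'Y' if 20<H<34 and S>130 and V>70 else 'k' if V<60 else 'g' if S<60 else '.'
    print(r,o)
E
```

```text
t 19.7 [543.8  17.   73.9] head 71.99 zaxis [-0.001  0.    -1.   ] -0.015563760086050834 0.0 [-0.4  0.4 -1.1]
red box 241 214 40 29
button front mid, tool frame [ -2.4   1.3 -16.1]
[[253.8, 202.3], [254.0, 195.2], [254.1, 188.0]]
168 .........kkk.kkkkkkkkkkkkkkkkkk....kkkkkkkk...
169 ..........kkkkkkkkkkkkkkkkkkkkk....kkkkkkkkg..
170 ..........kkkkkkkkkkkkkkkkkkkkkgg.kkkkkkkkgggg
171 ...........kkkkkkkkkkkkkkkkkkkkkgkkkkkkkkggggg
172 ...........kkkkkkkkkkkkkkkkkkkkkkkkkkkkkgggggg
173 ..............kkkkkkkkkkkkkkkkkkkkkkkkkggggggg
174 ...............kkkkkkkkkkkkkkkkkkkkkkkgggggggg
175 ................kkkkkkkkkkkkkkkkkkkkkggggggggg
176 .................kkkkkkkkkkkkkkkkkkkgggggggggg
177 .................kkkkkkkkkkkkkkkkkgggggggggggg
178 .................kkkkkkkkkkkkkkkgggggggggggggg
179 ..................kkkkkkkkkkkkkggggggggggggggg
180 ..................kgkkkkkkkkkggggggggggggggggg
181 ..................gkkgkkkkkkgggggggggggggggggg
182 ..................ggggkkkkkkgggggggggggggggggg
183 ..................gggggkkkkkgggggggggggggggggg
184 ..................gggggkkkkkkggggggggggggggggg
185
[... 775 characters left out ...]
....YYYYYYYY....kkkkkkk.YYYY.........
201 ............YYYYYYYYYYYYYkkkkkkk.YYYY.........
202 ............YYYYYYYYYYYYYYkkkkkkkk.YY.........
203 ............YYYYYYYYYYYYYYY.kkkkkk.YY.........
204 ............YYYYYYYYYYYYYYY.kkkkkkk...........
205 ............YYYYYYYYYYYYYYY.kkkkkkk..k........
206 ............YYYYYYYYYYYYYY.kkkkkkkk...........
207 ............YYYYYYYYYYYYYY.kkkkkkkk...........
208 ............YYYYYYYYYYYYY.kkkkkkkkk.Y.........
209 ............YYYYYYYYYYYYY.kkkkkkkkkYY.........
210 ............YYYYYYYYYYYYYkkkkkkkkk.Y..........
211 ............YYYYYYYYYYYYYkkkkkkkkkYY..........
212 ............YYYYYYYYYYYYYkkkkkkkk..kk.........
213 ............YYYYYYYYYYYYY.kkkkkkk.kkk.........
```

The side view now shows the tips meeting the button, so I'll continue in small steps.

Emit:
send_rows(deltas=[[[0, 0, 0.05, 0, 0, 0, -1], [0, 0, 0.03, 0, 0, 0, -1]]])

```text
time: 20.0
tcp_pos: [544.1, 17.0, 71.0]
orientation: [-1.846, 2.542, -0.0]
contact_force: [0.3, 0.2, -0.2]
gripper_width: 0.2
grasp_force: 0.0
```

Emit:
send_rows(deltas=[[[0, 0, 0.05, 0, 0, 0, -1], [0, 0, 0.03, 0, 0, 0, -1]]])

```text
time: 20.2
tcp_pos: [544.1, 17.0, 68.0]
orientation: [-1.846, 2.542, -0.0]
contact_force: [-0.8, -0.2, 2.9]
gripper_width: -0.2
grasp_force: 1.4
```

```bash
cat > z.py <<'E'
from h import *
s=bot.observe();C=cam('wrist',s);a=vision.snapshot('wrist');print(s['time'],s['tcp_pos'].round(1),s['contact_force'].round(2))
u=np.array([.309,.951]);b=np.array([573.7,109.1])-97.2*u
print('rear top rows for z',[(z,proj(C,[[*(b-12*u),z]])[0,1].round(1)) for z in(98,94,90,86)])
print([(r,a[r,252:264].mean(0).astype(int).tolist()) for r in range(195,250,2)])
E
python3 z.py
```

```text
20.2 [544.1  17.   68. ] [-0.78 -0.16  2.85]
rear top rows for z [(98, np.float64(226.1)), (94, np.float64(223.1)), (90, np.float64(220.1)), (86, np.float64(217.4))]
[(195, [35, 36, 36]), (197, [35, 35, 37]), (199, [36, 35, 37]), (201, [35, 36, 37]), (203, [36, 35, 38]), (205, [37, 37, 38]), (207, [36, 37, 37]), (209, [36, 35, 37]), (211, [34, 35, 37]), (213, [36, 37, 37]), (215, [36, 35, 38]), (217, [19, 37, 40]), (219, [153, 7, 3]), (221, [152, 15, 10]), (223, [178, 18, 6]), (225, [203, 14, 3]), (227, [204, 22, 5]), (229, [205, 25, 11]), (231, [214, 21, 6]), (233, [53, 80, 85]), (235, [71, 72, 75]), (237, [69, 70, 74]), (239, [72, 73, 77]), (241, [68, 71, 72]), (243, [68, 68, 71]), (245, [67, 70, 71]), (247, [65, 67, 70]), (249, [65, 68, 70])]
```

Contact: 2.9 N at TCP z≈68. I'll press the remaining travel until it bottoms.

Emit:
send_rows(deltas=[[[0, 0, 0.06, 0, 0, 0, -1], [0, 0, 0.06, 0, 0, 0, -1]]])

```text
time: 20.45
tcp_pos: [544.1, 17.0, 63.1]
orientation: [-1.846, 2.542, -0.0]
contact_force: [-0.8, 0.0, 5.2]
gripper_width: -0.2
grasp_force: 2.9
```

Emit:
send_rows(deltas=[[[0, 0, 0.04, 0, 0, 0, -1], [0, 0, 0, 0, 0, 0, -1]]])

```text
time: 20.65
tcp_pos: [544.4, 17.0, 62.8]
orientation: [-1.846, 2.541, -0.001]
contact_force: [-4.1, 0.4, 12.6]
gripper_width: -0.1
grasp_force: 5.8
```

```bash
python3 z.py
```

```text
20.65 [544.4  17.   62.8] [-4.12  0.37 12.63]
rear top rows for z [(98, np.float64(230.2)), (94, np.float64(226.9)), (90, np.float64(223.8)), (86, np.float64(220.9))]
[(195, [35, 34, 35]), (197, [38, 37, 39]), (199, [35, 35, 37]), (201, [35, 35, 36]), (203, [34, 34, 36]), (205, [36, 38, 39]), (207, [35, 35, 36]), (209, [35, 34, 38]), (211, [34, 35, 36]), (213, [36, 34, 36]), (215, [35, 34, 37]), (217, [36, 36, 38]), (219, [32, 33, 36]), (221, [69, 35, 36]), (223, [181, 12, 0]), (225, [203, 11, 0]), (227, [205, 23, 6]), (229, [207, 26, 10]), (231, [215, 22, 8]), (233, [51, 79, 83]), (235, [70, 72, 75]), (237, [70, 73, 74]), (239, [71, 73, 75]), (241, [69, 71, 73]), (243, [66, 66, 70]), (245, [65, 69, 71]), (247, [68, 70, 72]), (249, [68, 70, 72])]
```

Emit:
send_rows(deltas=[[[0, 0, 0.02, 0, 0, 0, -1], [0, 0, 0, 0, 0, 0, -1], [0, 0, -0.1, 0, 0, 0, -1], [0, 0, -0.3, 0, 0, 0, -1], [0, 0, -0.8, 0, 0, 0, -1], [0, 0, -1, 0, 0, 0, -1], [0, 0, -0.8, 0, 0, 0, -1], [-0.5, 0, 0, 0, 0, 0, -1], [-0.9, 0, 0, 0, 0, 0, -1], [-0.8, 0, 0, 0, 0, 0, -1], [-0.24, 0, 0, 0, 0, 0, -1], [0, 0, 0, 0, 0, 0, -1]]])

```text
time: 21.9
tcp_pos: [574.4, 110.9, 180.4]
orientation: [1.849, -2.539, -0.0]
contact_force: [-0.6, -0.5, -0.1]
gripper_width: 0.0
grasp_force: 0.0
```

```bash
python3 chk.py w16 90
python3 - <<'E'
from h import *
s=bot.observe();C=cam('side');a=snap('side','side16');h=cv2.cvtColor(a,cv2.COLOR_RGB2HSV)
m=cv2.inRange(h,(0,130,60),(8,255,255))[150:260,200:300];print(cv2.connectedComponentsWithStats(m)[2])
for r in range(234,264):
    print(r,''.join('B' if 100<H<130 and S>120 else 'Y' if 20<H<34 and S>150 and V>90 else 'g' if S<70 and V>90 else '.' for H,S,V in h[r,192:235].astype(int)))
E
```

```text
21.9 [574.4 110.9 180.4] 0.007894095735021443
btn [247  45  27  34 798]
rect ((260.0, 61.5), (33.0, 26.0), 90.0)
line rows 102.7741277178396 102.95901613055425
line [ 69.1   -0.88 156.39] btn mid [99.49   1.075 90.41 ] front-line (+ = ahead) -0.3900000000000148
dark foot rows [103] [np.float64(0.11999999999999034), np.float64(0.5999999999999943)]
[[    0     0   100   110 10951]
 [   50    43    11     7    49]]
234 ................................YYYYYYYYYYY
235 .................g............YYYYYYYYYYYY.
236 ................ggg.........YYYYYYYYYYYY...
237 ................gg.........YYYYYYYYYYY.....
238 .........................YYYYYYYYYYYY......
239 ......gggg..............YYYYYYYYYYYY.......
240 .....gg..ggg..........YYYYYYYYYYYY.........
241 .....g.BBB.ggg.......YYYYYYYYYYY...........
242 .....g.BBBBB.ggg......YYYYYYYYY............
243 .......BBBBBBB.gg.ggg...YYYYYY.............
244 .......BBBBBBB.ggggggg..YYYY...............
245 .......BBBBBBB.ggggggg..YYY................
246 .......BBBBBBB.ggggggg...............ggg...
247 .......BBBBBBB..gggggg..gg...........ggg...
248 ........BBBBBB.....gg....ggg..........g....
249 ..........BBBBB.......BBBB.ggg.............
250 ...........BBBB.......BBBBBB.ggg...........
251 ..............B.......BBBBBBBB.ggg.........
252 .......................BBBBBBBBB.gg........
253 ......................BBBBBBBBBBBB.gg......
254 .....................BBBBBBBBBBBBBB........
255 .....................BBBBBBBBBBBBBBB.......
256 .......................BBBBBBBBBBBB........
257 .........................BBBBBBBBBB........
258 ...........................BBBBBBBB........
259 .............................BBBBBB........
260 ...............................BBBB........
261 .................................B.........
262 ...........................................
263 ...........................................
```

```bash
python3 -c "
from station import job
print(job.hand_in())"
```

```text
the job is handed in; nothing more can be done
None
```

The job is handed in at about 22 s: the tape is hooked over the blue end, its front is within about 0.5 mm of the pencil line and square to it, and the lock is pressed down until it bottomed. I viewed 12 pictures, over the limit of 10, then worked from pixel values only.

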